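# Cull the two faulty counting bars

### The arm

A 6-joint arm with a two-finger parallel gripper is mounted at the origin on the work surface. World frame = base frame: x ahead of the robot, y to its left, z up, the work surface at z = 0. Lengths are in m, angles in degrees, forces in N, time in s.
With the tool pointing down it reaches from about 0.375 to 0.9 m from the base axis. Payload 3.1 kg.
Tool frame: the origin (TCP) lies at the very end of the fingers, on their centre line; the grasp point (between the pads) lies 19 mm behind it; z points along the fingers, y is the direction in which the jaws open and shut (so a half turn about z gives the same grasp; the last joint's range is limited). The gripper opens to 87 mm and grips with 3 to 60 N. Pads are 19 mm wide; open, the fingers measure 117 mm over their backs; the gripper's body (75 mm by 190 mm) begins 51 mm behind the grasp point.
Start: joints at [60.533, 30.224, 82.088, -0, 67.689, -10.227], TCP at [0.206, 0.59, 0.223] pointing down, gripper open.
Joint ranges: [-176.69, 176.69], [-43.24, 126.21], [12.49, 139.97], [-82, 262], [0, 151.66], [-163.58, 163.58]. Speed limits (degrees/s): [159.86, 159.86, 180, 180, 180, 180].

### API

Orientations are given as a 3x3 rotation matrix whose columns are the frame's x, y, z axes.
In Python, from rig import readout, capture, camera_model, bot, spot_in, regions_of gives the robot as it stands.
- The arm moves only by the tool send_rows, never from a script. Its argument "moves" is a list that holds one entry, the list of rows, each a list of 7 numbers: the turn, a rotation vector about the tool's x, y, z in degrees, then the shift along the tool's x, y, z in cm, then the opening, from -1 (shut) to 1 (fully open). A call has exactly 5 rows; each row shifts and turns the commanded pose from where the row before left it, along the tool's axes as they then stand; what a row does not reach is not made up. A row lasts 1/10 s, in which the tool goes at most 50 mm and 8.59 degrees, less where a joint would pass 70% of its speed; a pose out of reach is approached as far as the arm can. A call with a gripper value outside its range is refused whole. The fingers move at their own pace and stop on an object; the grip force is fixed at half the most. Time passes only in rows, so rows that do not move let the fingers close, or fill a call up. It gives the time, the measured TCP pose, the force and the opening at its end, in the units of the state.
- readout.read_state(): the state, without advancing time (a new reading comes with each control period).
- capture(name): name is "side" or "top"; returns the picture (400x640x3 uint8, blue, green, red); there is no depth.
- camera_model(name): a dict with "camera_matrix" (3x3 intrinsics, pixels), "pose" (4x4, takes a point from camera to world coordinates). Camera axes: x right, y up, looking along -z (the intrinsics and any distortion apply to the point x, -y, -z); pixel columns grow to the right and rows downward; lengths in m; the calibration is good to about 2 mm. A picture is of the moment at which its call begins. camera_model takes no time and is no camera call.
- bot.hand_in(): hands the job in, once; it reports no verdict.
Trained networks look in the newest picture that a camera, given by its name, has taken for a name from the list of things; names that differ only in an ending like _2 or _b are one class to them, and where a whole thing is asked for, a point or a joint stands for the part that bears it (a point fixed in the world has none). Each returns a list of dicts, best first, with "p" (0 to 1); they miss things now and then, are a little off and sometimes report something else, mostly with a low value. They report only what shows in the picture. A call takes as long as a camera call. They do not tell look-alikes from the thing itself.
- spot_in(camera, thing): "location" ([x, y, z] in m, in world coordinates, good to about 4 mm: the middle of the surface that is visible of it).
- regions_of(camera, thing): "mask" (400x640 bool, what is visible of it).
The state is a dict: "time_s": time; "joint_positions": joint angles; "qvel": joint speeds; "tau": joint torques, N m; "position": TCP position; "tcp_rot": TCP orientation; "force": force on the tool from outside, world axes, zero at the start; "moment": the same for the moment, N m; "opening": opening from 0.0 (shut) to 1.0 (fully open).
Only numpy, scipy, OpenCV 4.12 (cv2) and the standard library are available. Lean on these libraries where they do the work, as an engineer would, in place of code of your own. Each camera call takes 0.05 s, during which the arm holds its last target. There are 200 camera calls.

### The job

Six plain wooden bars for the maths class lie on the dark blue nail board; four are sound and alike, one is too short and one has a broken end. Take out the two faulty bars and lay each flat on the floor of the open cardboard tray; the four sound bars stay on the board.

Things in the scene. Friction and masses are not known exactly. Their poses are not given: they have to be found in the camera images.
- short_bar: The short bar: light wood, 62 x 26 x 26 mm, square-cut at both ends, otherwise like the sound bars (which are 96 x 26 x 26 mm). Lies flat on the board. Origin at its centre (13 mm above the board's top), x along its length, y across, z up. 24 to 42 g.
- chipped_bar: The bar with a broken end: light wood, outline 96 x 26 x 26 mm like a sound bar, but its last 30 mm at the +x end are only 11 mm wide (the +y side has split off, full height); the other 66 mm are full width. Lies flat on the board. Origin at the centre of the 96 mm outline, 13 mm above the board's top; x along its length to the broken end, z up. 31 to 55 g.
- board: Dark blue felt board, 300 (x) x 380 (y) x 18 mm thick, fixed; origin under its centre, x away from the robot. Two rows of 20 mm nails along the far edge, at x = 125 and 139 mm. On it in 2 rows of 4, 90 mm (y) by 120 mm (x) apart, in any order: six bars (sound ones 96 x 26 x 26 mm), an eraser (52 x 22 x 14) and a metal sharpener (28 x 16 x 14). Bars point along its x within 20 degrees.
- tray: The open cardboard reject tray, outside 240 (x) x 150 (y) x 30 mm high, walls and floor 5 mm thick, empty and fixed to the table, to the left or right of the board; origin at the centre of its underside, x along its long side, z up.
There are look-alikes about, which are no part of the job. Leave any orange look-alike of the chipped_bar alone. What is shaped like the short_bar but orange or purple is not meant.

How it is judged (in metres and radians):
At the end, for the whole second after the job is handed in: Both faulty bars lie at rest on the tray's floor: centre between its walls (within 110 mm of its centre lengthwise, 67 mm across), under 26 mm above its underside, level within 10 degrees. The board still carries all four sound bars (load above 1.83 N; they weigh 1.96 N) (x of short_bar in the frame of tray between -0.11 and 0.11 m and y of short_bar in the frame of tray between -0.067 and 0.067 m and z of each of short_bar, chipped_bar in the frame of tray below 0.026 m and angle between short_bar's own x axis and vertical between 1.39 and 1.75 rad and linear speed of each of short_bar, chipped_bar below 0.02 m/s and x of chipped_bar in the frame of tray between -0.11 and 0.11 m and y of chipped_bar in the frame of tray between -0.067 and 0.067 m and angle between chipped_bar's own x axis and vertical between 1.39 and 1.75 rad and contact force between board and anything else above 1.83 N); the robot touches nothing.
It also fails if it takes over 53 s, if anything falls off the work surface, if the arm or the gripper's body presses on something with over 40 N, if the wrist force passes 120 N, or if a joint passes its speed limit or range.

## Working session

There is one attempt and no reset: what is moved stays moved. The work goes in short steps, Python scripts to look and compute and a tool call to move; the robot and the scene stay as the last step left them, time stands still between calls to the robot, and variables do not carry over. Pictures are saved under pics/ and viewed, about 8 in all and at most 12, crops included, and the job is handed in when it is done.

Besides the shell and the picture viewer there is one more tool, called in YAML: its name, and indented under it one key for each argument. send_rows: Moves the arm, as the interface text tells. Its arguments: {"type":"object","properties":{"moves":{"type":"array","items":{"type":"array","items":{"type":"array","items":{"type":"number"}}}}},"required":["moves"]}

```bash
mkdir -p pics; ls
python3 - <<'E'
from rig import readout,capture,camera_model,spot_in
import cv2,numpy as np
s=readout.read_state();print(s['time_s'],s['position'],np.round(s['tcp_rot'],3).tolist())
for c in('top','side'):
    cv2.imwrite(f'pics/{c}0.png',capture(c))
    m=camera_model(c);print(c,np.round(m['camera_matrix'],1).tolist(),np.round(m['pose'],3).tolist(),[k for k in m])
for t in('short_bar','chipped_bar','board','tray'):
    print(t,[(round(d['p'],2),np.round(d['location'],3).tolist()) for d in spot_in('top',t)])
E
```

```text
pics
0.0 [0.20556304 0.58946368 0.22156431] [[-0.944, 0.33, -0.001], [0.33, 0.944, -0.002], [0.0, -0.002, -1.0]]
top [[377.0, 0.0, 323.3], [0.0, 377.0, 203.4], [0.0, 0.0, 1.0]] [[-0.027, 0.981, -0.19, 0.365], [-1.0, -0.025, 0.012, 0.068], [0.007, 0.191, 0.982, 1.057], [0.0, 0.0, 0.0, 1.0]] ['camera_matrix', 'pose']
side [[446.4, 0.0, 315.4], [0.0, 446.4, 196.1], [0.0, 0.0, 1.0]] [[0.986, 0.09, -0.138, 0.394], [-0.164, 0.594, -0.787, -0.801], [0.011, 0.799, 0.601, 0.718], [0.0, 0.0, 0.0, 1.0]] ['camera_matrix', 'pose']
short_bar [(0.83, [0.58, 0.224, 0.044]), (0.8, [0.539, 0.457, 0.026]), (0.66, [0.679, 0.447, 0.032])]
chipped_bar [(0.79, [0.571, 0.313, 0.047]), (0.78, [0.412, 0.458, 0.027])]
board [(0.6, [0.535, 0.181, 0.019])]
tray [(0.8, [0.534, -0.164, 0.005]), (0.41, [0.572, 0.312, 0.045])]
```

View pics/top0.png

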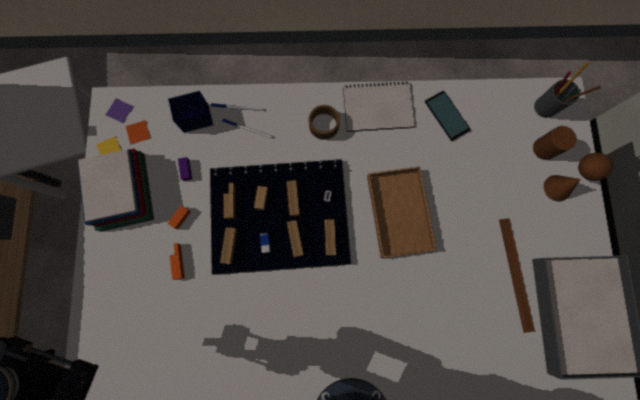

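The board spans about (210–350, 162–272) and the tray is at (402,213), right of the board. The short-bar candidates are the wooden one at (261,197), purple (185,168) and orange (179,217); the wooden one fits. The chipped-bar candidates are wooden (229,200) and orange (177,262); again the wooden one fits. I'll confirm both in a rectified crop.

```bash
cat > h.py <<'E'
import numpy as np,cv2
from rig import camera_model,capture
def proj(c,P):
    m=camera_model(c);T=np.linalg.inv(m['pose']);q=np.atleast_2d(P)@T[:3,:3].T+T[:3,3]
    q=q*[1,-1,-1];u=q@m['camera_matrix'].T;return u[:,:2]/u[:,2:]
def rect(c,img,x0,x1,y0,y1,z,s):
    """metric view on plane z: up=+x, left=+y, s px per m"""
    W,H=int(round((y1-y0)*s)),int(round((x1-x0)*s))
    w=np.array([[x1,y1,z],[x1,y0,z],[x0,y0,z],[x0,y1,z]])
    M=cv2.getPerspectiveTransform(proj(c,w).astype(np.float32),np.float32([[0,0],[W,0],[W,H],[0,H]]))
    return cv2.warpPerspective(img,M,(W,H),flags=cv2.INTER_CUBIC)
def bright(i,g=.5): return (255*(i/255.)**g).astype(np.uint8)
E
python3 - <<'E'
from h import *
im=cv2.imread('pics/top0.png')
cv2.imwrite('pics/r0.png',bright(rect('top',im,.38,.68,-.0,.4,.044,1900)))
im=cv2.imread('pics/side0.png')
cv2.imwrite('pics/s0.png',bright(im))
E
```

```text
(no output)
```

View pics/r0.png

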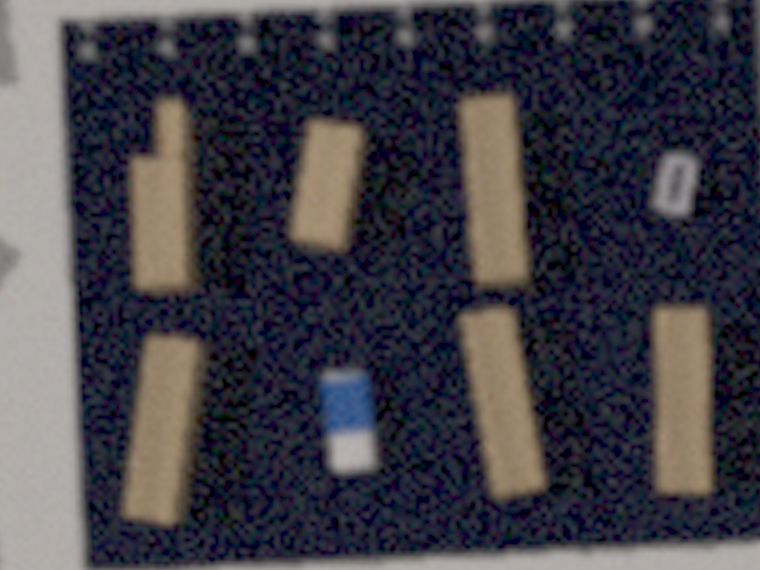

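View pics/s0.png

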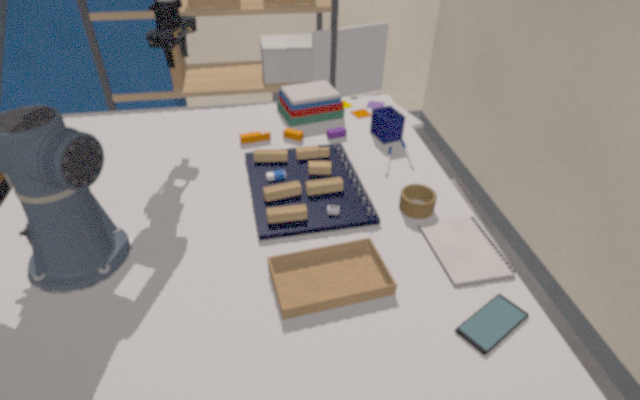

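Rectified crop: the bar at (160,195) has its left (+y) side missing at the far end, so it is the chipped bar. The bar at (327,184) is wooden and clearly shorter, so it is the short bar. The other four bars look whole. The side view agrees, and the orange and purple look-alikes lie off the board.

```bash
cat >> h.py <<'E'
def plan(x,y,z,jaw):
    """moves in tool axes: first the turn (deg about tool z), then shift (cm) after it; tool kept vertical"""
    from rig import readout
    s=readout.read_state();R=np.array(s['tcp_rot']);p=np.array(s['position'])
    a=np.degrees(np.arctan2(R[1,1],R[0,1]));d=(jaw-a+90)%180-90
    from scipy.spatial.transform import Rotation as Ro
    R2=R@Ro.from_rotvec([0,0,-d],degrees=True).as_matrix()
    print('t',s['time_s'],'p',np.round(p,4),'jaw',round(a,1),'turn_z',round(-d,1),'shift_cm',np.round(R2.T@(np.array([x,y,z])-p)*100,2))
E
python3 - <<'E'
from h import *
from rig import regions_of
im=capture('top')
for t,z,n in(('short_bar',.044,3),('chipped_bar',.044,2),('tray',.03,1)):
    for d in regions_of('top',t)[:n]:
        m=rect('top',d['mask'].astype(np.uint8)*255,.3,.8,-.4,.5,z,2000)
        (u,v),wh,a=cv2.minAreaRect(cv2.findNonZero((m>127).astype(np.uint8)))
        print(t,round(d['p'],2),'x',round(.8-v/2000,4),'y',round(.5-u/2000,4),'wh mm',np.round(np.array(wh)/2,1),'a',round(a,1))
plan(.583,.228,.12,81)
E
```

```text
short_bar 0.81 x 0.5333 y 0.4473 wh mm [35.4 63.5] a 35.1
short_bar 0.63 x 0.5829 y 0.2263 wh mm [34.7 69.5] a 9.5
short_bar 0.6 x 0.6667 y 0.438 wh mm [68.7 33.8] a 80.3
chipped_bar 0.71 x 0.5746 y 0.3149 wh mm [97.6 32.7] a 89.0
chipped_bar 0.59 x 0.4146 y 0.4489 wh mm [99.9 38.4] a 80.9
tray 0.75 x 0.5375 y -0.1573 wh mm [242.4 157.3] a 83.4
t 0.5 p [0.2059 0.59   0.2225] jaw 70.8 turn_z -10.2 shift_cm [-42.91 -29.86  10.26]
```

send_rows:
  moves:
    - [[0,0,-5.1,0,0,0,1],[0,0,-5.1,0,0,0,1],[0,0,0,-3.3,-2.3,0,1],[0,0,0,-3.3,-2.3,0,1],[0,0,0,-3.3,-2.3,0,1]]

```text
time_s: 1.0
position: [0.2934, 0.5057, 0.2226]
tcp_rot: [[-0.988, 0.156, 0.0], [0.156, 0.988, 0.0], [-0.0, 0.0, -1.0]]
force: [0.8, 0.7, -0.1]
opening: 0.998
```

send_rows:
  moves:
    - [[0,0,0,-3.3,-2.3,0,1],[0,0,0,-3.3,-2.3,0,1],[0,0,0,-3.3,-2.3,0,1],[0,0,0,-3.3,-2.3,0,1],[0,0,0,-3.3,-2.3,0,1]]

```text
time_s: 1.5
position: [0.4388, 0.3657, 0.2228]
tcp_rot: [[-0.988, 0.157, 0.0], [0.157, 0.988, 0.0], [-0.0, 0.0, -1.0]]
force: [-0.4, -0.4, -0.7]
opening: 1.0
```

send_rows:
  moves:
    - [[0,0,0,-3.3,-2.3,0,1],[0,0,0,-3.3,-2.3,0,1],[0,0,0,-3.3,-2.3,0,1],[0,0,0,-3.3,-2.3,0,1],[0,0,0,-3.3,-2.3,0,1]]

```text
time_s: 2.0
position: [0.5837, 0.2261, 0.2227]
tcp_rot: [[-0.988, 0.157, 0.0], [0.157, 0.988, 0.0], [-0.0, 0.0, -1.0]]
force: [-0.4, 0.1, 0.2]
opening: 0.999
```

```bash
python3 -c "
from h import *
plan(.583,.227,.022,80.5)"
```

```text
t 2.0 p [0.5837 0.2261 0.2227] jaw 80.9 turn_z 0.4 shift_cm [ 0.09  0.07 20.07]
```

send_rows:
  moves:
    - [[0,0,0,0.1,0.1,3.5,0.4],[0,0,0,0,0,3.5,0.4],[0,0,0,0,0,3.5,0.4],[0,0,0,0,0,3.5,0.4],[0,0,0,0,0,2.0,0.4]]

```text
time_s: 2.5
position: [0.5802, 0.2281, 0.0597]
tcp_rot: [[-0.988, 0.157, -0.004], [0.157, 0.988, -0.001], [0.004, -0.001, -1.0]]
force: [-0.5, -0.1, -0.6]
opening: 0.714
```

send_rows:
  moves:
    - [[0,0,0,0,0,1.5,0.4],[0,0,0,0,0,1.5,0.4],[0,0,0,0,0,1.0,0.4],[0,0,0,0,0,0,0.4],[0,0,0,0,0,0,-1]]

```text
time_s: 3.0
position: [0.5823, 0.2287, 0.023]
tcp_rot: [[-0.988, 0.157, 0.001], [0.157, 0.988, 0.0], [-0.001, 0.0, -1.0]]
force: [0.6, 1.0, 0.4]
opening: 0.663
```

send_rows:
  moves:
    - [[0,0,0,0,0,0,-1],[0,0,0,0,0,0,-1],[0,0,0,0,0,0,-1],[0,0,0,0,0,0,-1],[0,0,0,0,0,0,-1]]

```text
time_s: 3.5
position: [0.582, 0.2286, 0.0229]
tcp_rot: [[-0.988, 0.157, 0.001], [0.157, 0.988, 0.0], [-0.001, 0.0, -1.0]]
force: [-0.6, -0.7, 2.5]
opening: 0.294
```

send_rows:
  moves:
    - [[0,0,0,0,0,-1,-1],[0,0,0,0,0,-3,-1],[0,0,0,0,0,-4,-1],[0,0,0,0,0,-4,-1],[0,0,0,0,0,0,-1]]

```text
time_s: 4.0
position: [0.586, 0.2295, 0.1493]
tcp_rot: [[-0.988, 0.157, 0.013], [0.157, 0.988, 0.003], [-0.012, 0.005, -1.0]]
force: [0.5, 0.3, 0.2]
opening: 0.294
```

```bash
python3 -c "
from h import *
plan(.597,-.150,.143,96.6)"
```

```text
t 4.0 p [0.586  0.2295 0.1493] jaw 81.0 turn_z -15.6 shift_cm [  3.28 -37.83   0.55]
```

send_rows:
  moves:
    - [[0,0,-5.2,0,0,0,-1],[0,0,-5.2,0,0,0,-1],[0,0,-5.2,0,0,0,-1],[0,0,0,0.25,-3,0,-1],[0,0,0,0.25,-3,0,-1]]

```text
time_s: 4.5
position: [0.583, 0.1684, 0.1422]
tcp_rot: [[-0.993, -0.117, -0.001], [-0.117, 0.993, -0.0], [0.001, -0.0, -1.0]]
force: [0.4, 0.3, -1.1]
opening: 0.294
```

send_rows:
  moves:
    - [[0,0,0,0.25,-3.2,0,-1],[0,0,0,0.25,-3.2,0,-1],[0,0,0,0.25,-3.2,0,-1],[0,0,0,0.25,-3.2,0,-1],[0,0,0,0.25,-3.2,0,-1]]

```text
time_s: 5.0
position: [0.589, 0.0068, 0.1423]
tcp_rot: [[-0.993, -0.114, -0.001], [-0.114, 0.993, 0.0], [0.001, 0.0, -1.0]]
force: [0.5, 1.3, -0.1]
opening: 0.297
```

send_rows:
  moves:
    - [[0,0,0,0.25,-3.2,0,-1],[0,0,0,0.25,-3.2,0,-1],[0,0,0,0.25,-3.2,0,-1],[0,0,0,0.25,-3.2,0,-1],[0,0,0,0.25,-3,0,-1]]

```text
time_s: 5.5
position: [0.5946, -0.1518, 0.1423]
tcp_rot: [[-0.993, -0.114, -0.001], [-0.114, 0.993, 0.0], [0.001, 0.0, -1.0]]
force: [-0.3, 0.1, -1.2]
opening: 0.294
```

send_rows:
  moves:
    - [[0,0,0,0,0,0,-1],[0,0,0,0,0,0,-1],[0,0,0,0,0,0,-1],[0,0,0,0,0,0,-1],[0,0,0,0,0,0,-1]]

```text
time_s: 6.0
position: [0.5951, -0.1492, 0.1425]
tcp_rot: [[-0.993, -0.116, -0.0], [-0.116, 0.993, 0.0], [0.0, 0.0, -1.0]]
force: [0.3, -0.2, 0.2]
opening: 0.296
```

```bash
python3 -c "
from h import *
plan(.597,-.150,.011,96.6)
cv2.imwrite('pics/s1.png',cv2.resize(bright(capture('side'))[150:350,200:450],None,fx=3,fy=3))"
```

```text
t 6.0 p [ 0.5951 -0.1492  0.1425] jaw 96.6 turn_z 0.0 shift_cm [-0.19 -0.11 13.15]
```

View pics/s1.png

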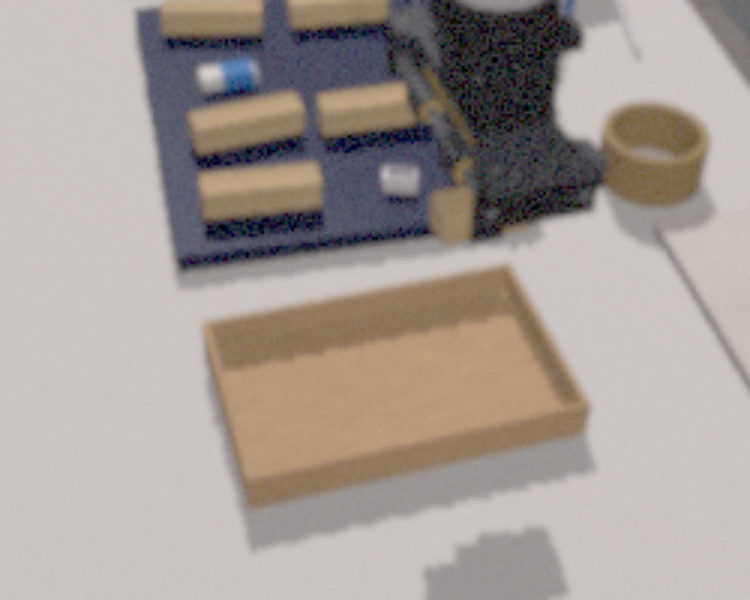

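The side crop shows the short bar held level between the fingers at (455,212), behind and above the far half of the tray, with nothing disturbed. I'll lower it now.

send_rows:
  moves:
    - [[0,0,0,-0.1,-0.1,3,-1],[0,0,0,0,0,3,-1],[0,0,0,0,0,3,-1],[0,0,0,0,0,1.5,-1],[0,0,0,0,0,1,-1]]

```text
time_s: 6.55
position: [0.5959, -0.1507, 0.0263]
tcp_rot: [[-0.993, -0.115, -0.002], [-0.115, 0.993, 0.001], [0.001, 0.001, -1.0]]
force: [0.4, 0.3, -0.5]
opening: 0.293
```

send_rows:
  moves:
    - [[0,0,0,0,0,0.8,-1],[0,0,0,0,0,0.5,-1],[0,0,0,0,0,0.2,-1],[0,0,0,0,0,0,-1],[0,0,0,0,0,0,-1]]

```text
time_s: 7.05
position: [0.5968, -0.1515, 0.0133]
tcp_rot: [[-0.993, -0.114, 0.001], [-0.114, 0.993, -0.001], [-0.001, -0.001, -1.0]]
force: [0.6, 0.2, -1.0]
opening: 0.294
```

send_rows:
  moves:
    - [[0,0,0,0,0,0,0.1],[0,0,0,0,0,0,0.1],[0,0,0,0,0,0,0.1],[0,0,0,0,0,0,0.1],[0,0,0,0,0,0,0.1]]

```text
time_s: 7.55
position: [0.5963, -0.1513, 0.0126]
tcp_rot: [[-0.993, -0.114, 0.0], [-0.114, 0.993, -0.0], [-0.0, -0.0, -1.0]]
force: [0.9, -0.1, -0.4]
opening: 0.534
```

send_rows:
  moves:
    - [[0,0,0,0,0,-2,0.1],[0,0,0,0,0,-3,0.1],[0,0,0,0,0,-4,0.1],[0,0,0,0,0,-4,0.1],[0,0,0,0,0,0,0.1]]

```text
time_s: 8.05
position: [0.6002, -0.1529, 0.1486]
tcp_rot: [[-0.993, -0.114, 0.011], [-0.114, 0.993, -0.005], [-0.011, -0.006, -1.0]]
force: [0.9, -0.4, -0.3]
opening: 0.549
```

```bash
python3 -c "
from h import *
plan(.569,.315,.14,91)"
```

```text
t 8.05 p [ 0.6002 -0.1529  0.1486] jaw 96.6 turn_z 5.6 shift_cm [ 2.31 46.85  0.58]
```

send_rows:
  moves:
    - [[0,0,5.6,0,0,0,0.4],[0,0,0,0.15,3.3,0,0.4],[0,0,0,0.15,3.3,0,0.4],[0,0,0,0.15,3.3,0,0.4],[0,0,0,0.15,3.3,0,0.4]]

```text
time_s: 8.55
position: [0.5873, -0.0182, 0.1417]
tcp_rot: [[-1.0, -0.016, -0.001], [-0.016, 1.0, 0.0], [0.001, 0.0, -1.0]]
force: [0.0, -0.2, -0.7]
opening: 0.7
```

send_rows:
  moves:
    - [[0,0,0,0.15,3.4,0,0.4],[0,0,0,0.15,3.4,0,0.4],[0,0,0,0.15,3.4,0,0.4],[0,0,0,0.15,3.4,0,0.4],[0,0,0,0.15,3.4,0,0.4]]

```text
time_s: 9.05
position: [0.5769, 0.1517, 0.1417]
tcp_rot: [[-1.0, -0.017, -0.001], [-0.017, 1.0, -0.0], [0.001, -0.0, -1.0]]
force: [0.7, 0.3, -0.7]
opening: 0.698
```

send_rows:
  moves:
    - [[0,0,0,0.15,3.3,0,0.4],[0,0,0,0.15,3.3,0,0.4],[0,0,0,0.15,3.3,0,0.4],[0,0,0,0.15,3.3,0,0.4],[0,0,0,0.15,3.3,0,0.4]]

```text
time_s: 9.55
position: [0.5667, 0.3164, 0.1416]
tcp_rot: [[-1.0, -0.017, -0.001], [-0.017, 1.0, -0.001], [0.001, -0.001, -1.0]]
force: [0.1, -0.3, -0.5]
opening: 0.7
```

send_rows:
  moves:
    - [[0,0,0,0,0,0,0.4],[0,0,0,0,0,0,0.4],[0,0,0,0,0,0,0.4],[0,0,0,0,0,0,0.4],[0,0,0,0,0,0,0.4]]

```text
time_s: 10.05
position: [0.5677, 0.3141, 0.1425]
tcp_rot: [[-1.0, -0.015, -0.0], [-0.015, 1.0, -0.0], [0.0, -0.0, -1.0]]
force: [0.2, -0.1, -0.3]
opening: 0.699
```

```bash
python3 -c "
from h import *
plan(.569,.315,.022,91)"
```

```text
t 10.05 p [0.5677 0.3141 0.1425] jaw 90.9 turn_z -0.1 shift_cm [-0.14  0.09 12.05]
```

send_rows:
  moves:
    - [[0,0,0,0,0.1,3,0.4],[0,0,0,0,0,3,0.4],[0,0,0,0,0,2.5,0.4],[0,0,0,0,0,1.5,0.4],[0,0,0,0,0,1,0.4]]

```text
time_s: 10.55
position: [0.5672, 0.3156, 0.0313]
tcp_rot: [[-1.0, -0.016, -0.001], [-0.016, 1.0, -0.001], [0.001, -0.001, -1.0]]
force: [-0.3, 0.4, 0.9]
opening: 0.7
```

send_rows:
  moves:
    - [[0,0,0,0,0,0.6,0.4],[0,0,0,0,0,0.4,0.4],[0,0,0,0,0,0,0.4],[0,0,0,0,0,0,0.4],[0,0,0,0,0,0,-1]]

```text
time_s: 11.05
position: [0.568, 0.3166, 0.0234]
tcp_rot: [[-1.0, -0.017, 0.002], [-0.017, 1.0, 0.001], [-0.002, 0.0, -1.0]]
force: [0.7, 0.6, -0.5]
opening: 0.667
```

send_rows:
  moves:
    - [[0,0,0,0,0,0,-1],[0,0,0,0,0,0,-1],[0,0,0,0,0,0,-1],[0,0,0,0,0,0,-1],[0,0,0,0,0,0,-1]]

```text
time_s: 11.55
position: [0.5674, 0.3164, 0.0226]
tcp_rot: [[-1.0, -0.017, 0.0], [-0.017, 1.0, 0.0], [-0.0, 0.0, -1.0]]
force: [-0.5, -0.2, -0.1]
opening: 0.3
```

send_rows:
  moves:
    - [[0,0,0,0,0,-1,-1],[0,0,0,0,0,-3,-1],[0,0,0,0,0,-4,-1],[0,0,0,0,0,-4,-1],[0,0,0,0,0,0,-1]]

```text
time_s: 12.05
position: [0.5717, 0.3179, 0.1498]
tcp_rot: [[-1.0, -0.017, 0.013], [-0.017, 1.0, 0.005], [-0.013, 0.004, -1.0]]
force: [0.5, 0.7, 0.7]
opening: 0.293
```

```bash
python3 -c "
from h import *
plan(.569,.315,.14,91)
i=capture('top');cv2.imwrite('pics/t2.png',bright(rect('top',i,.4,.72,-.26,.16,.018,1800)))"
```

```text
t 12.05 p [0.5717 0.3179 0.1498] jaw 91.0 turn_z -0.0 shift_cm [ 0.29 -0.29  0.97]
```

View pics/t2.png

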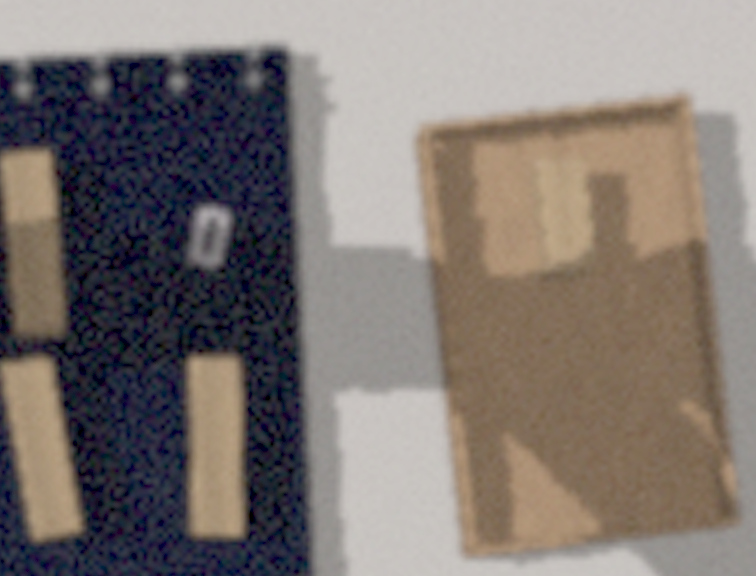

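The short bar lies in the tray at (563,210), and the chipped bar is held (opening 0.29). On to the tray's near half.

send_rows:
  moves:
    - [[0,0,-5.6,0,0,0,-1],[0,0,0,1,-3.3,0,-1],[0,0,0,1,-3.3,0,-1],[0,0,0,1,-3.3,0,-1],[0,0,0,1,-3.3,0,-1]]

```text
time_s: 12.6
position: [0.5411, 0.1793, 0.1414]
tcp_rot: [[-0.993, -0.115, -0.003], [-0.115, 0.993, -0.0], [0.003, -0.0, -1.0]]
force: [0.3, -1.1, -1.7]
opening: 0.294
```

send_rows:
  moves:
    - [[0,0,0,1,-3.4,0,-1],[0,0,0,1,-3.4,0,-1],[0,0,0,1,-3.4,0,-1],[0,0,0,1,-3.4,0,-1],[0,0,0,1,-3.4,0,-1]]

```text
time_s: 13.1
position: [0.511, 0.0049, 0.1416]
tcp_rot: [[-0.993, -0.114, -0.003], [-0.114, 0.993, 0.001], [0.003, 0.001, -1.0]]
force: [0.1, -0.4, -0.4]
opening: 0.294
```

send_rows:
  moves:
    - [[0,0,0,1,-3.3,0,-1],[0,0,0,1,-3.3,0,-1],[0,0,0,1,-3.3,0,-1],[0,0,0,1,-3.3,0,-1],[0,0,0,1,-3.3,0,-1]]

```text
time_s: 13.6
position: [0.4803, -0.1644, 0.1416]
tcp_rot: [[-0.993, -0.114, -0.002], [-0.114, 0.993, 0.001], [0.002, 0.002, -1.0]]
force: [0.6, -0.9, -1.2]
opening: 0.292
```

send_rows:
  moves:
    - [[0,0,0,0,0,0,-1],[0,0,0,0,0,0,-1],[0,0,0,0,0,0,-1],[0,0,0,0,0,0,-1],[0,0,0,0,0,0,-1]]

```text
time_s: 14.1
position: [0.4817, -0.1625, 0.1424]
tcp_rot: [[-0.993, -0.116, -0.0], [-0.116, 0.993, 0.0], [0.0, 0.0, -1.0]]
force: [0.6, -0.0, 0.3]
opening: 0.295
```

```bash
python3 -c "
from h import *
plan(.481,-.1635,.012,96.6)
cv2.imwrite('pics/s2.png',cv2.resize(bright(capture('side'))[130:330,200:450],None,fx=3,fy=3))"
```

```text
t 14.1 p [ 0.4817 -0.1625  0.1424] jaw 96.7 turn_z 0.1 shift_cm [ 0.07 -0.1  13.04]
```

View pics/s2.png

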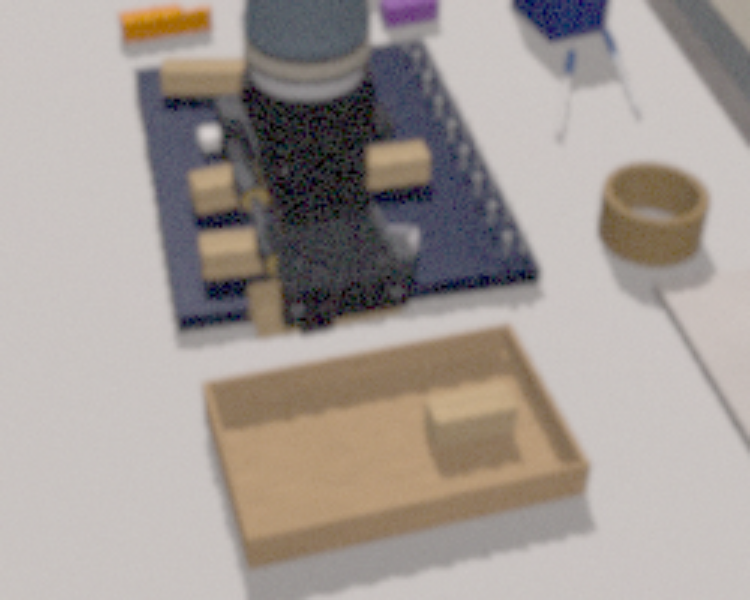

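The short bar lies flat on the tray floor at (472,415). The chipped bar is held level at (265,305) above the free near half, so I'll lower it.

send_rows:
  moves:
    - [[0,0,0,0,-0.1,3,-1],[0,0,0,0,0,3,-1],[0,0,0,0,0,3,-1],[0,0,0,0,0,1.5,-1],[0,0,0,0,0,1,-1]]

```text
time_s: 14.65
position: [0.4814, -0.1638, 0.0262]
tcp_rot: [[-0.993, -0.115, -0.002], [-0.115, 0.993, 0.001], [0.002, 0.001, -1.0]]
force: [-0.3, 0.1, -0.3]
opening: 0.297
```

send_rows:
  moves:
    - [[0,0,0,0,0,0.8,-1],[0,0,0,0,0,0.5,-1],[0,0,0,0,0,0.3,-1],[0,0,0,0,0,0,-1],[0,0,0,0,0,0,-1]]

```text
time_s: 15.15
position: [0.4821, -0.1649, 0.012]
tcp_rot: [[-0.993, -0.114, 0.001], [-0.114, 0.993, -0.001], [-0.001, -0.001, -1.0]]
force: [0.1, 0.0, -0.1]
opening: 0.297
```

send_rows:
  moves:
    - [[0,0,0,0,0,0,0.1],[0,0,0,0,0,0,0.1],[0,0,0,0,0,0,0.1],[0,0,0,0,0,0,0.1],[0,0,0,0,0,0,0.1]]

```text
time_s: 15.65
position: [0.4818, -0.1647, 0.0116]
tcp_rot: [[-0.993, -0.114, 0.0], [-0.114, 0.993, -0.0], [-0.0, -0.0, -1.0]]
force: [0.2, -0.5, 0.1]
opening: 0.542
```

send_rows:
  moves:
    - [[0,0,0,0,0,-2,0.1],[0,0,0,0,0,-3,0.1],[0,0,0,0,0,-4,0.1],[0,0,0,0,0,-4,0.1],[0,0,0,0,0,-2,0.1]]

```text
time_s: 16.15
position: [0.483, -0.1653, 0.1647]
tcp_rot: [[-0.993, -0.114, 0.004], [-0.114, 0.993, -0.003], [-0.004, -0.003, -1.0]]
force: [0.5, -0.0, -0.2]
opening: 0.548
```

send_rows:
  moves:
    - [[0,0,0,0,-3,0,0.1],[0,0,0,0,-4,0,0.1],[0,0,0,0,-4,0,0.1],[0,0,0,0,-4,0,0.1],[0,0,0,0,-3,0,0.1]]

```text
time_s: 16.65
position: [0.5024, -0.346, 0.1616]
tcp_rot: [[-0.994, -0.113, 0.001], [-0.113, 0.994, -0.001], [-0.0, -0.001, -1.0]]
force: [0.4, 0.4, 0.1]
opening: 0.55
```

```bash
python3 -c "
from h import *
from rig import spot_in
i=capture('top');j=capture('side')
a=cv2.resize(bright(i)[150:280,200:450],None,fx=3,fy=3);b=cv2.resize(bright(j)[130:320,200:450],None,fx=3,fy=3,)[0::1]
cv2.imwrite('pics/f.png',cv2.resize(np.vstack([a,b]),None,fx=.62,fy=.62))
for t in('short_bar','chipped_bar'):
  for c in('top','side'): print(t,c,[(round(d['p'],2),np.round(d['location'],3).tolist()) for d in spot_in(c,t)])"
```

```text
short_bar top [(0.69, [0.538, 0.454, 0.023]), (0.57, [0.6, -0.149, 0.033])]
short_bar side []
chipped_bar top [(0.9, [0.488, -0.165, 0.034]), (0.86, [0.412, 0.456, 0.026])]
chipped_bar side [(0.68, [0.477, -0.176, 0.032]), (0.66, [0.41, 0.451, 0.018])]
```

View pics/f.png

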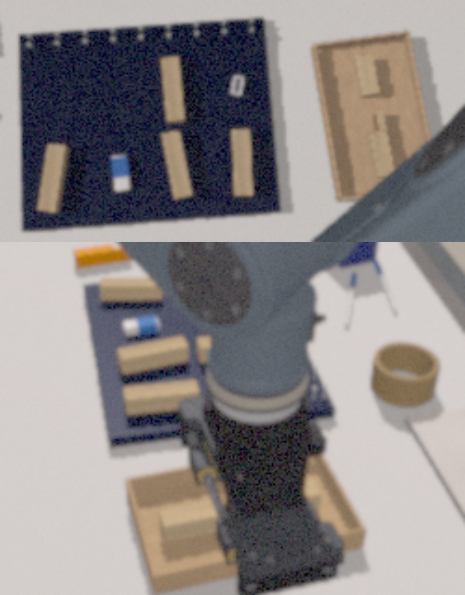

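Both faulty bars lie flat in the tray, seen from the top at (369,75) and (382,145). The four sound bars are still on the board and the gripper is clear.

```bash
python3 -c "
from rig import bot
print(bot.hand_in())"
```

```text
the job is handed in; nothing more can be done
None
```

I moved the short bar to the far half of the tray and the chipped bar to the near half, then handed the job in at about 17 s of the 53 s allowed. No verdict was reported.

- **Bar positions:** the last top picture and the network put the tops of the bars at (0.600, −0.149, 0.033) and (0.488, −0.165, 0.034). That matches the roughly 31 mm expected for a bar lying flat on the tray floor. The tray's measured centre is (0.5375, −0.157), so both bars are well inside the walls.
- **Board:** all four sound bars are still on it in the top picture. The orange and purple look-alikes were not touched.
- **Gripper:** it stands clear of everything, at 0.16 m height.
- **Check that failed:** the side camera's network did not find the short bar at the end, because the arm was hiding it. An earlier side picture showed it lying flat. Its chipped-bar reading was about 16 mm off the top one, but still well inside the tray.

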